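Find the dosing-line key that was left latched in and release it

TASK

One of the four identical push-push keys on the grey switch box was left latched in, so its dosing line is still switched on. With a fingertip, tap each key lightly, one after the other from left to right, to feel which one it is, without pressing any of them in; once all four have been felt, press the latched key down to its stop and let go, so that it springs back up and all four keys stand at full height. Do not press in a key that was not latched, and leave the other things round the box where they are.

Things in the scene. Friction and masses are not known exactly. Their poses are not given: they have to be found in the camera images.
- switch_box: grey case 92 (x) x 216 (y) x 55 mm (z) with an aluminium top panel, fixed on the worktop. Origin: centre of its underside; x to its back, y to its left end as seen from the robot, z up. The four keys stand on its long middle line at y = +66, +22, -22, -66 mm (left to right), each in a black bezel 35 mm square, 4 mm high. Exactly one key is latched in at the start
- key_a: one of four identical white push-push keys, 26 mm square, in any of the four places. Origin: centre of its top face, z up. Released: 71 mm above the worktop, gives springily (3 N starts it, then 0.9 N per mm, stop at 8 mm). Latched: 4 mm lower, rigid below 6.5 N. Pressed to the stop (10.5 N) and let go, a latched key springs up, a released one latches; pressed under 5 mm it returns as it was
- key_b: one of four identical white push-push keys, 26 mm square, in any of the four places. Origin: centre of its top face, z up. Released: 71 mm above the worktop, gives springily (3 N starts it, then 0.9 N per mm, stop at 8 mm). Latched: 4 mm lower, rigid below 6.5 N. Pressed to the stop (10.5 N) and let go, a latched key springs up, a released one latches; pressed under 5 mm it returns as it was
- key_c: one of four identical white push-push keys, 26 mm square, in any of the four places. Origin: centre of its top face, z up. Released: 71 mm above the worktop, gives springily (3 N starts it, then 0.9 N per mm, stop at 8 mm). Latched: 4 mm lower, rigid below 6.5 N. Pressed to the stop (10.5 N) and let go, a latched key springs up, a released one latches; pressed under 5 mm it returns as it was
- key_d: one of four identical white push-push keys, 26 mm square, in any of the four places. Origin: centre of its top face, z up. Released: 71 mm above the worktop, gives springily (3 N starts it, then 0.9 N per mm, stop at 8 mm). Latched: 4 mm lower, rigid below 6.5 N. Pressed to the stop (10.5 N) and let go, a latched key springs up, a released one latches; pressed under 5 mm it returns as it was
- beaker: empty glass beaker, 52 mm across, 71 mm high, loose, to the right of the box; origin at the centre of its underside
- bottle: small pale bottle with a green cap, 48 mm across, 98 mm high, loose, behind the right end of the box; origin at the centre of its underside
- usb_stick: memory stick, 18 x 54 x 8 mm, black, lying loose in front of the left half of the box; origin at the centre of its underside, long side along its y
- pen: black pen, 142 mm long, 9 mm thick, lying loose in front of the right half of the box; origin under its middle, long side along its y
- dosing_controller: tall teal and white controller with a keypad on top, fixed on the worktop to the right of the box, between it and where the arm starts: 193 mm (x) x 106 mm (y) x 276 mm high; origin at the centre of its underside. An obstacle only: pass above it

How it is judged:
By the outcome, as a careful person would: the job done as asked, in the order asked, and still so for the second after the job is handed in, with the robot touching nothing.
It also fails if it takes over 48 s, if anything falls off the work surface, if the arm or the gripper's body presses on something with over 40 N, if the wrist force passes 120 N, or if a joint passes its speed limit or range.

ROBOT

A 6-joint arm with a two-finger parallel gripper is mounted at the origin on a cart in front of the work surface, level with it; the furniture and walls round the work are solid. World frame = base frame: x ahead of the robot, y to its left, z up, the work surface at z = 0. Lengths are in mm, angles in degrees, forces in N, time in s.
With the tool pointing down it reaches from about 300 to 850 mm from the base axis. Payload 4.2 kg.
Tool frame: the origin (TCP) lies between the finger pads; the fingertips stand 11 mm ahead of it and the grasp point (between the pads) lies 8 mm behind it (env.tips_ahead is the distance from the TCP to the fingertips, in mm); z points along the fingers, y is the line along which they close (so a half turn about z gives the same grasp; the last joint's range is limited). The gripper opens to 91 mm and grips with 3 to 60 N. Pads are 32 mm wide; open, the fingers measure 118 mm over their backs; the gripper's body (76 mm by 178 mm) begins 60 mm behind the grasp point.
Start: joints at [-66.979, 18.312, 89.639, -0, 72.044, -1.146], TCP at [235.411, -524.617, 224.976] pointing down, gripper open.
Joint ranges: [-177.97, 177.97], [-48.28, 115.42], [12.27, 149.76], [-77.06, 257.06], [2.81, 150.46], [-146.56, 146.56]. Speed limits (degrees/s): [147.25, 147.25, 180, 180, 180, 180].

INTERFACE

Orientations are given as [roll, pitch, yaw] about the fixed x, y, z axes, in that order (R = Rz(yaw) Ry(pitch) Rx(roll)).
In Python, from workcell import env, cams gives the robot as it stands.
- The arm moves only by the tool step_arm, never from a script. Its arguments are lists of equal length, an entry for each row: "linear": the shift along the tool's x, y, z in units of 30 cm (1.0 is 30 cm), a list of three; "turn": the turn about the tool's z in units of 360 degrees (1.0 is 360 degrees). In form: {"linear": [[tx, ty, tz], ...], "turn": [turn, ...]}. A call has 1 to 20 rows; each row is the pose to reach, as a shift and turn from the pose commanded when the call began, along the tool's axes at that moment, turning the shorter way round; what a row does not reach only later rows make up. A row lasts 1/8 s, in which the tool goes at most 62.5 mm and 10.7 degrees, less where a joint would pass 70% of its speed; a pose out of reach is approached as far as the arm can. A call with a number of a shift or a turn outside -1 to 1 is refused whole. A call with a gripper value outside its range is refused whole. "fingers" is the closure, from -1 (fully open) to 1 (shut), so that 0 is half open, set as the call begins (left out, the last holds). The fingers move at their own pace and stop on an object; "force" is the grip in N (left out, the last holds). Time passes only in rows, so rows that repeat a pose let the fingers close. It gives the time, the measured TCP pose, the force, the opening and the grip force at its end, in the units of the state.
- env.state(): the state, without advancing time (a new reading comes with each control period).
- cams.grab_frame(name): name is "side" or "top"; returns a dict with "color" (400x640x3 uint8, blue, green, red), "fx", "fy", "cx", "cy" (pixels), "extrinsics" (4x4, takes a point from camera to world coordinates). Camera axes: x right, y down, z forward; pixel columns grow to the right and rows downward; lengths in mm; the calibration is good to about 2 mm. A picture is of the moment at which its call begins. There is no depth.
- env.job_done(): hands the job in; it is judged then, once.
The state is a dict: "time_s": time; "qpos": joint angles; "qvel": joint speeds; "effort": joint torques, N m; "ee_pos": TCP position; "ee_rot": TCP orientation; "force": force on the tool from outside, world axes, zero at the start; "torque": the same for the moment, N m; "gripper_width": finger opening in mm; "gripper_force": force on a finger pad.
Only numpy, scipy, OpenCV 4.12 (cv2) and the standard library are available. Lean on these libraries where they do the work, as an engineer would, in place of code of your own. Each camera call takes 0.05 s, during which the arm holds its last target. There are 200 camera calls.

## Working session

There is one attempt and no reset: what is moved stays moved. The work goes in short steps, Python scripts to look and compute and a tool call to move; the robot and the scene stay as the last step left them, time stands still between calls to the robot, and variables do not carry over. Pictures are saved under pics/ and viewed, at most 10 in all, crops included, and the job is handed in when it is done.

Besides the shell and the picture viewer there is one more tool, called after "Emit:" as name([rows], argument=value, ...), one row to a line, values as JSON. step_arm: Moves the arm, as the interface text tells. Its arguments: {"type":"object","properties":{"linear":{"type":"array"},"turn":{"type":"array"},"fingers":{"type":"number"},"force":{"type":"number"}},"required":["linear","turn"]}

```bash
mkdir -p pics
python3 - <<'E'
from workcell import env,cams
import cv2
for n in("top","side"):
    f=cams.grab_frame(n);cv2.imwrite(f"pics/{n}0.png",f["color"]);print(n,f["fx"],f["fy"],f["cx"],f["cy"],f["extrinsics"])
s=env.state();print(s,env.tips_ahead)
E
```

```text
top 381.6116012906693 381.6116012906693 315.43330226163636 203.54605865841663 [[ 1.84125851e-04 -9.90921037e-01  1.34445022e-01  3.96454036e+02]
 [-9.99263626e-01  4.97618632e-03  3.80452760e-02 -1.05755865e+02]
 [-3.83688878e-02 -1.34353026e-01 -9.90190433e-01  9.34446805e+02]
 [ 0.00000000e+00  0.00000000e+00  0.00000000e+00  1.00000000e+00]]
side 393.00149006599753 393.00149006599753 315.36390448038105 199.59728815272499 [[-4.87480542e-01 -7.09272754e-01  5.09210056e-01  7.86947335e+01]
 [-8.72992606e-01  4.06420588e-01 -2.69640902e-01  1.51432778e+02]
 [-1.57045049e-02 -5.75981307e-01 -8.17311998e-01  7.59358429e+02]
 [ 0.00000000e+00  0.00000000e+00  0.00000000e+00  1.00000000e+00]]
{'time_s': 0.1, 'qpos': array([-6.69820493e+01,  1.83465121e+01,  8.96989220e+01,  8.66921102e-05,
        7.20441008e+01, -1.14580242e+00]), 'qvel': array([-0.07423896, -0.11319883, -0.18554188, -0.00852385,  0.07271363,
       -0.03024055]), 'effort': array([ 8.83644625e-04, -4.13334167e+01, -2.32509595e+01,  7.28442008e-02,
        4.21975425e-02, -5.04509296e-05]), 'ee_pos': array([ 235.20656033, -524.21812218,  224.22238758]), 'ee_rot': array([-1.79910485e+02, -1.87281159e-03,  2.41637249e+01]), 'force': array([ 0.78729761, -0.21552142, -0.58239201]), 'torque': array([-0.02198962, -0.01729666, -0.025166  ]), 'gripper_force': 0.0, 'gripper_width': 91.343426575199} 11.0
```

View pics/top0.png

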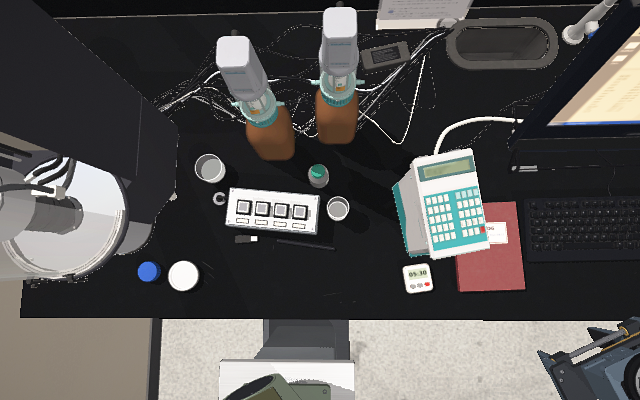

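View pics/side0.png

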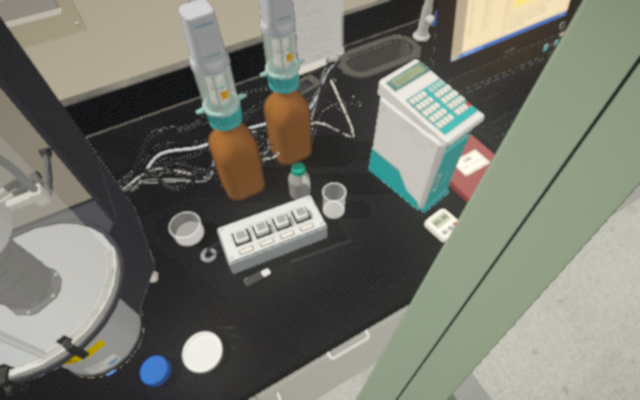

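The top view shows the box at about (272,211), with keys at (243,207), (261,209), (280,211) and (299,212). The tall brown bottles stand behind it, the beaker is at (338,208), the bottle at (318,176), and the controller at (445,205). The side view shows the same layout, with the box at (272,232). Next I'll measure the keys.

```bash
cat > h.py <<'E'
import numpy as np
def ray(f,u,v):
    E=f["extrinsics"];d=E[:3,:3]@[(u-f["cx"])/f["fx"],(v-f["cy"])/f["fy"],1];return E[:3,3],d
def onz(f,u,v,z):
    o,d=ray(f,u,v);return o+d*(z-o[2])/d[2]
E
python3 - <<'E'
from workcell import env,cams
from h import *
import cv2
for n,(x0,y0,x1,y1) in dict(top=(215,180,330,245),side=(205,190,340,275)).items():
    f=cams.grab_frame(n);c=f["color"]
    g=cv2.cvtColor(c,cv2.COLOR_BGR2GRAY)
    cr=c[y0:y1,x0:x1];cv2.imwrite(f"pics/{n}c.png",cv2.resize(cr,None,fx=5.9,fy=5.9,interpolation=cv2.INTER_CUBIC))
    k=g[y0:y1,x0:x1]
    print(n)
    m=(k>130).astype(np.uint8)
    N,L,S,C=cv2.connectedComponentsWithStats(m,connectivity=4)
    for i in range(1,N):
        if S[i,4]>25: print(S[i],(C[i]+[x0,y0]).round(1),onz(f,*(C[i]+[x0,y0]),71).round(1))
    if n=="top":
        cs,_=cv2.findContours(m,cv2.RETR_EXTERNAL,cv2.CHAIN_APPROX_NONE)
        b=max(cs,key=cv2.contourArea);r=cv2.minAreaRect(b)
        print(r,[onz(f,*(p+[x0,y0]),55).round(0) for p in cv2.boxPoints(r)])
        for nm,p,z in [("bottleL base",(278,158),0),("bottleR base",(337,142),0),("ctrl top left front",(431,258),276),("ctrl top left back",(414,163),276),("beaker",(338,207),71),("bottle",(318,170),98),("dispL top",(233,40),300),("dispR top",(340,12),300)]: print(nm,onz(f,*p,z).round(0))
    if n=="side":
        for nm,p in [("bottleL base",(245,197)),("bottleR base",(292,160))]:print(nm,onz(f,*p,0).round(0))
E
```

```text
top
[  10    8   95   46 2677] [270.  209.5] [500.4  31.5  71. ]
[ 0 12 10 13 59] [218.8 198. ] [527.8 150.9  71. ]
[112  21   3  15  31] [328.2 208.2] [ 502.8 -101.7   71. ]
[ 60  24  12  12 126] [280.3 209.7] [500.    7.9  71. ]
[ 79  26  12  12 127] [299.3 211.4] [495.8 -35.8  71. ]
[36 56  6  5 30] [253.5 238. ] [435.4  68.2  71. ]
((56.95081329345703, 30.04098129272461), (91.16948699951172, 38.2966194152832), 5.19442892074585) [array([466., 139.,  55.]), array([557., 134.,  55.]), array([536., -80.,  55.]), array([447., -72.,  55.])]
bottleL base [640.  25.   0.]
bottleR base [ 680. -124.    0.]
ctrl top left front [ 392. -276.  276.]
ctrl top left back [ 557. -253.  276.]
beaker [ 505. -124.   71.]
bottle [586. -79.  98.]
dispL top [780.  67. 300.]
dispR top [ 830. -125.  300.]
side
[117   0  18  29 346] [330.7 206.5] [475.9 -95.2  71. ]
[  12    5  109   71 3905] [270.3 229.2] [488.8  40.2  71. ]
[ 0 65 10  7 33] [209.4 258.4] [487.9 171.8  71. ]
[56 78 10  7 54] [265.5 271.6] [408.4  88.3  71. ]
bottleL base [642.  43.   0.]
bottleR base [ 689. -108.    0.]
```

View pics/topc.png

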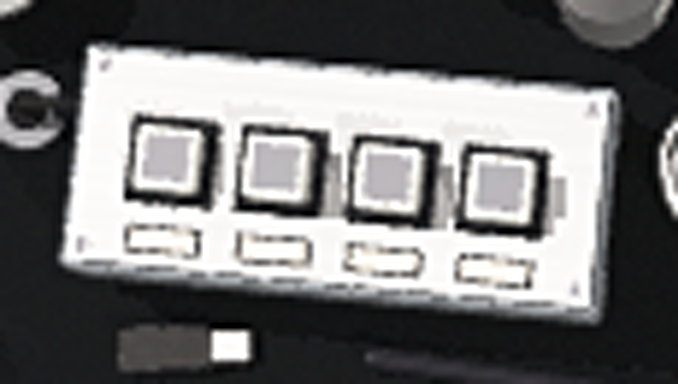

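View pics/sidec.png

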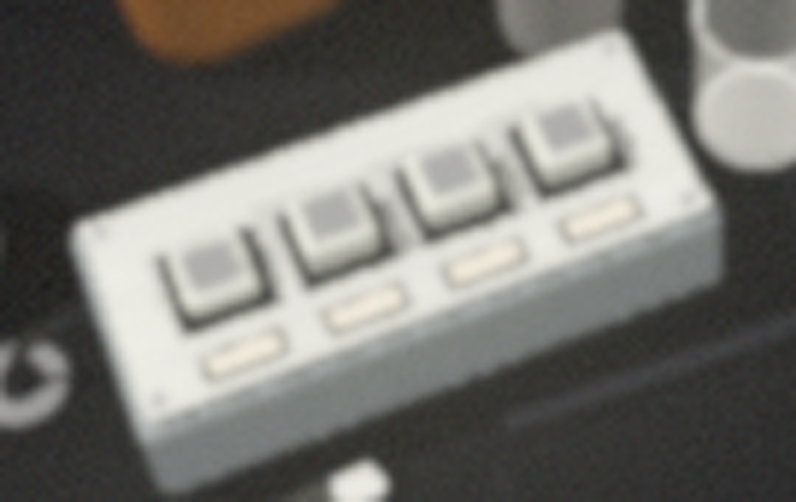

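The crops put the key tops at top-view pixels (243.1,206.8), (261.9,208.1), (280.3,209.7) and (299.3,211.4). The side crop shows all four keys at much the same height. At z=71 the spacing comes out at 43.9 mm, as it should. Next I'll work out the moves and check the dark column on the left.

```bash
cat >> h.py <<'E'
P=np.array([[243.1,206.8],[261.9,208.1],[280.3,209.7],[299.3,211.4]])
def rel(dst,pos,yaw):
    c,s=np.cos(np.radians(yaw)),np.sin(np.radians(yaw));R=np.array([[c,s,0],[s,-c,0],[0,0,-1]])
    return R.T@(np.array(dst)-pos)/300
E
python3 - <<'E'
from workcell import env,cams
from h import *
t=cams.grab_frame("top");s=cams.grab_frame("side")
K=np.array([onz(t,*p,71) for p in P]);print(K.round(1))
d=np.polyfit([66,22,-22,-66],K,1);yaw=-np.degrees(np.arctan2(d[0,0],d[0,1]));print("slope",d[0],"centre",d[1],yaw)
for a,b in [((176,195),(152,265)),((178,130),(95,190)),((178,140),(152,265))]:
    o,e=ray(t,*a);q,g=ray(s,*b);k=np.linalg.lstsq(np.c_[e,-g],q-o,rcond=None)[0];print(o+e*k[0],q+g*k[1])
# controller top corner check across two views
for a,b in [((431,258),(433,143)),((414,163),(379,95)),((278,158),(230,120)),((233,40),(190,8))]:
    o,e=ray(t,*a);q,g=ray(s,*b);k=np.linalg.lstsq(np.c_[e,-g],q-o,rcond=None)[0];print(o+e*k[0],q+g*k[1])
p0=np.array([235.411,-524.617,224.976])
for p in [(*p0[:2],350),(505,-290,350),(*(K[0,:2]),130),(*K[0,:2],95)]: print(rel(p,p0,24.167).round(4))
print("turn",(24.167-yaw)/360)
E
```

```text
[[507.   93.9  71. ]
 [503.8  50.3  71. ]
 [499.9   7.9  71. ]
 [495.8 -35.7  71. ]]
slope [ 8.51229777e-02  9.80002280e-01 -1.44438351e-16] centre [501.60256093  29.07327766  71.        ] -4.964250715830505
[540.62763953 265.38025017  38.32903756] [546.79686919 278.25696981  44.65460769]
[678.99981876 238.97476979 109.02596408] [696.20295401 313.5075404  146.04272106]
[ 752.74799839  366.81289318 -200.88712757] [ 724.45274357  326.38976162 -226.59246123]
[ 391.77203078 -284.84096349  241.49432128] [ 408.01950884 -265.6597114   236.42738339]
[ 567.6613306  -263.25841858  230.54181985] [ 569.88815389 -260.50860337  230.46815291]
[568.87944532 -13.31731999 272.30476857] [593.45209575  41.30130288 286.32867107]
[701.9392256   31.81120812 429.39130457] [703.21263593  34.43759277 430.87690773]
[ 0.      0.     -0.4167]
[ 1.14   -0.3456 -0.4167]
[ 1.6699 -1.5103  0.3166]
[ 1.6699 -1.5103  0.4333]
turn 0.08092014087730696
```

Emit:
step_arm([
  [0,0,-0.2],
  [0,0,-0.42],
  [0.2,-0.06,-0.42],
  [0.4,-0.12,-0.42],
  [0.6,-0.2,-0.42],
  [0.8,-0.27,-0.42],
  [1,-0.34,-0.42],
  [1,-0.34,-0.42],
], turn=[0,0,0.03,0.06,0.081,0.081,0.081,0.081], fingers=1, force=20)

```text
time_s: 1.3
ee_pos: [469.4, -306.1, 350.7]
ee_rot: [-180.0, -0.0, -4.7]
force: [-0.4, 0.1, 0.2]
gripper_width: 14.1
gripper_force: 0.0
```

Run:
```python
from workcell import env
from h import *
s=env.state();print(s["time_s"],s["ee_pos"],s["ee_rot"],s["force"],s["gripper_width"])
for p in [(507.5,-150,351),(507.5,94.9,351),(507.5,94.9,110)]: print(rel(p,s["ee_pos"],s["ee_rot"][2]).round(4))
```

```text
1.3 [ 469.41747529 -306.08031296  350.70071265] [-1.79957241e+02 -4.34965861e-03 -4.72878750e+00] [-0.37273624  0.05389665  0.19067401] 14.09615218336837
[ 0.0836 -0.529  -0.001 ]
[ 1.6300e-02 -1.3425e+00 -1.0000e-03]
[ 0.0163 -1.3425  0.8023]
```

Emit:
step_arm([
  [0.02,-0.2,0],
  [0.03,-0.4,0],
  [0.04,-0.6,0],
  [0.04,-0.8,0],
  [0.04,-1,0.1],
  [0.04,-1,0.2],
  [0.04,-1,0.2],
], turn=[0.001,0.001,0.001,0.001,0.001,0.001,0.001])

```text
time_s: 2.17
ee_pos: [503.9, -11.0, 289.0]
ee_rot: [179.9, 0.3, -5.3]
force: [-0.7, 0.1, 0.4]
gripper_width: 0.9
gripper_force: 0.0
```

Run:
```python
from workcell import env
from h import *
s=env.state();print(s["time_s"],s["ee_pos"],s["ee_rot"],s["force"],s["gripper_width"])
for p in [(507.5,94.9,110),(507.5,94.9,90)]: print(rel(p,s["ee_pos"],s["ee_rot"][2]).round(4))
```

```text
2.175 [503.87855851 -10.96696361 288.95586993] [179.94359875   0.30770794  -5.31044312] [-0.66669694  0.08726214  0.38868004] 0.9260018335856522
[-0.0206 -0.3525  0.5965]
[-0.0206 -0.3525  0.6632]
```

Emit:
step_arm([
  [-0.01,-0.18,0.1],
  [-0.02,-0.35,0.2],
  [-0.02,-0.35,0.4],
  [-0.02,-0.35,0.55],
  [-0.02,-0.35,0.6],
  [-0.02,-0.35,0.6],
  [-0.02,-0.35,0.6],
], turn=[0,0,0,0,0,0,0])

```text
time_s: 3.05
ee_pos: [511.2, 93.9, 113.1]
ee_rot: [-179.9, -0.3, -5.4]
force: [0.1, 0.5, 1.0]
gripper_width: 0.9
gripper_force: 0.0
```

Run:
```python
from workcell import env,cams
from h import *
import cv2
s=env.state();print(s["time_s"],s["ee_pos"],s["ee_rot"],s["force"],s["gripper_width"])
print(rel((507.5,94.9,90),s["ee_pos"],s["ee_rot"][2]).round(4))
c=cams.grab_frame("side")["color"][120:280,140:360]
cv2.imwrite("pics/s1.png",cv2.resize(c,None,fx=3.5,fy=3.5,interpolation=cv2.INTER_CUBIC))
```

```text
3.05 [511.15781225  93.92162785 113.13043131] [-179.94315604   -0.25192468   -5.40603251] [0.09535046 0.46645872 1.02056214] 0.8990192611939124
[-0.0124 -0.0021  0.0771]
```

View pics/s1.png

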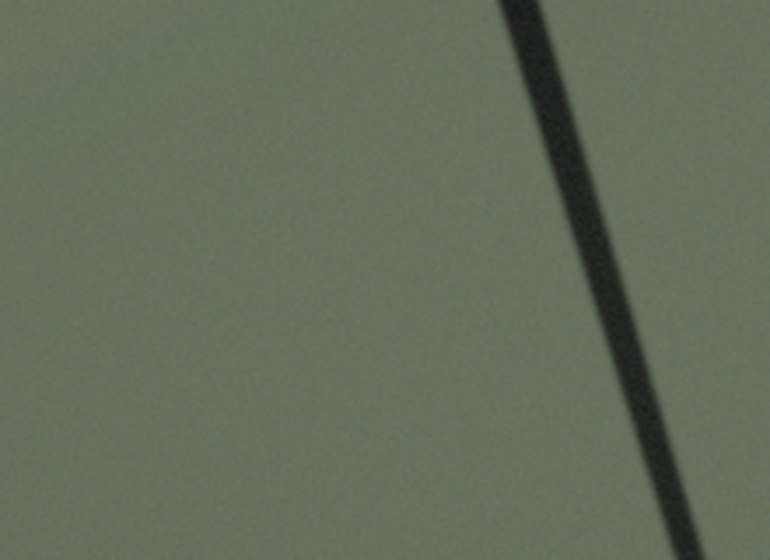

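The side view is blocked by the green arm link, so from here I go by feel. I'll move to just above the first key and let it settle.

Emit:
step_arm([
  [-0.012,-0.002,0.04],
  [-0.012,-0.002,0.08],
  [-0.012,-0.002,0.08],
  [-0.012,-0.002,0.08],
  [-0.012,-0.002,0.08],
], turn=[0,0,0,0,0])

```text
time_s: 3.72
ee_pos: [506.0, 95.2, 87.1]
ee_rot: [-180.0, -0.0, -5.3]
force: [-0.1, -0.5, 0.4]
gripper_width: 0.4
gripper_force: 0.0
```

Emit:
step_arm([
  [0,0,0],
  [0,0,0],
], turn=[0,0])

```text
time_s: 3.98
ee_pos: [505.8, 95.1, 87.1]
ee_rot: [180.0, -0.0, -5.4]
force: [0.2, -0.8, -0.6]
gripper_width: 0.7
gripper_force: 0.0
```

Emit:
step_arm([
  [0.004,0,0.01],
  [0.004,0,0.02],
  [0.004,0,0.02],
  [0.004,0,0.02],
], turn=[0,0,0,0])

```text
time_s: 4.47
ee_pos: [506.9, 95.0, 80.9]
ee_rot: [180.0, 0.0, -5.4]
force: [-0.5, -0.7, -0.2]
gripper_width: 0.4
gripper_force: 0.0
```

Emit:
step_arm([
  [0,0,0],
], turn=[0])

```text
time_s: 4.6
ee_pos: [507.0, 95.0, 81.0]
ee_rot: [180.0, -0.0, -5.4]
force: [-0.5, -0.2, 0.2]
gripper_width: 0.8
gripper_force: 0.0
```

Emit:
step_arm([
  [0,0,0.003],
  [0,0,0.003],
  [0,0,0.003],
], turn=[0,0,0])

```text
time_s: 4.97
ee_pos: [506.9, 95.0, 80.0]
ee_rot: [180.0, -0.0, -5.4]
force: [-0.4, 0.1, -0.1]
gripper_width: 0.5
gripper_force: 0.0
```

Emit:
step_arm([
  [0,0,0.003],
  [0,0,0.003],
  [0,0,0.003],
], turn=[0,0,0])

```text
time_s: 5.35
ee_pos: [506.9, 95.0, 79.1]
ee_rot: [180.0, -0.0, -5.4]
force: [-0.1, 0.9, -0.2]
gripper_width: 0.0
gripper_force: 0.0
```

Emit:
step_arm([
  [0,0,0.003],
  [0,0,0.003],
  [0,0,0.003],
], turn=[0,0,0])

```text
time_s: 5.72
ee_pos: [507.0, 95.0, 78.3]
ee_rot: [180.0, -0.0, -5.4]
force: [0.2, -0.2, 0.2]
gripper_width: 0.3
gripper_force: 0.1
```

Emit:
step_arm([
  [0,0,0.001],
  [0,0,0.001],
], turn=[0,0])

```text
time_s: 5.98
ee_pos: [507.0, 95.0, 78.1]
ee_rot: [-180.0, -0.0, -5.4]
force: [0.6, 0.0, 3.1]
gripper_width: -0.0
gripper_force: 1.3
```

Emit:
step_arm([
  [0,0,-0.05],
  [0,0.147,-0.05],
  [0,0.147,-0.03],
  [0,0.147,-0.03],
  [0,0.147,-0.03],
], turn=[0,0,0,0,0])

```text
time_s: 6.6
ee_pos: [503.0, 51.7, 87.1]
ee_rot: [-180.0, -0.0, -5.3]
force: [0.1, -0.0, -0.1]
gripper_width: 1.3
gripper_force: 0.0
```

Emit:
step_arm([
  [0,0,0.012],
  [0,0,0.02],
  [0,0,0.02],
  [0,0,0.02],
], turn=[0,0,0,0])

```text
time_s: 7.1
ee_pos: [502.9, 51.6, 81.2]
ee_rot: [-180.0, -0.0, -5.4]
force: [-0.7, 2.8, 4.1]
gripper_width: 0.7
gripper_force: 2.0
```

Emit:
step_arm([
  [0,0,-0.04],
  [0,0.147,-0.04],
  [0,0.147,-0.02],
  [0,0.147,-0.02],
  [0,0.147,-0.02],
], turn=[0,0,0,0,0])

```text
time_s: 7.72
ee_pos: [498.8, 7.7, 86.9]
ee_rot: [-180.0, 0.0, -5.3]
force: [1.0, -0.2, -0.0]
gripper_width: 0.8
gripper_force: 0.0
```

Emit:
step_arm([
  [0,0,0.012],
  [0,0,0.02],
  [0,0,0.02],
  [0,0,0.02],
], turn=[0,0,0,0])

```text
time_s: 8.22
ee_pos: [498.8, 7.7, 81.2]
ee_rot: [-180.0, -0.0, -5.4]
force: [-1.4, 3.0, 4.1]
gripper_width: 0.2
gripper_force: 2.0
```

Emit:
step_arm([
  [0,0,-0.04],
  [0,0.147,-0.04],
  [0,0.147,-0.02],
  [0,0.147,-0.02],
  [0,0.147,-0.02],
], turn=[0,0,0,0,0])

```text
time_s: 8.85
ee_pos: [494.6, -36.2, 87.0]
ee_rot: [180.0, 0.0, -5.3]
force: [0.1, -0.3, -0.6]
gripper_width: 0.3
gripper_force: 0.0
```

Emit:
step_arm([
  [0,0,0.012],
  [0,0,0.02],
  [0,0,0.02],
  [0,0,0.02],
], turn=[0,0,0,0])

```text
time_s: 9.35
ee_pos: [494.7, -36.3, 81.2]
ee_rot: [-180.0, -0.0, -5.4]
force: [-0.8, 2.7, 3.9]
gripper_width: 0.6
gripper_force: 2.0
```

Keys 2–4 gave springily at full height, and key 1 was firm 4 mm lower, so key 1 is the latched one. I'll go back and press it to its stop.

Emit:
step_arm([
  [0,0,-0.06],
  [0.003,-0.2,-0.06],
  [0.006,-0.4,-0.06],
  [0.006,-0.44,-0.04],
  [0.006,-0.44,-0.02],
  [0.006,-0.44,-0.02],
  [0.006,-0.44,-0.02],
], turn=[0,0,0,0,0,0,0])

```text
time_s: 10.22
ee_pos: [508.6, 93.2, 86.8]
ee_rot: [180.0, 0.0, -5.5]
force: [0.8, 0.3, -0.7]
gripper_width: 0.3
gripper_force: 0.0
```

Emit:
step_arm([
  [0,0,0.015],
  [0,0,0.03],
  [0,0,0.037],
  [0,0,0.042],
  [0,0,0.042],
  [0,0,0.042],
], turn=[0,0,0,0,0,0])

```text
time_s: 10.98
ee_pos: [508.7, 94.0, 75.4]
ee_rot: [180.0, -0.0, -5.3]
force: [-2.2, -2.6, 9.4]
gripper_width: 0.5
gripper_force: 4.6
```

Still about 1.4 mm short of the stop, so I'll press further.

Emit:
step_arm([
  [0,0,0.005],
  [0,0,0.01],
  [0,0,0.01],
  [0,0,0.01],
], turn=[0,0,0,0])

```text
time_s: 11.48
ee_pos: [508.8, 94.0, 74.1]
ee_rot: [180.0, -0.1, -5.3]
force: [-5.8, -3.3, 20.7]
gripper_width: 0.2
gripper_force: 10.6
```

Emit:
step_arm([
  [0,0,-0.02],
  [0,0,-0.05],
  [0,0,-0.05],
  [0,0,-0.05],
], turn=[0,0,0,0])

```text
time_s: 11.98
ee_pos: [508.4, 94.5, 85.9]
ee_rot: [180.0, 0.0, -5.4]
force: [-0.2, -0.2, 1.5]
gripper_width: 0.5
gripper_force: 0.0
```

Run:
```python
from workcell import env
s=env.state();print(s["ee_pos"],s["force"])
```

```text
[508.41812462  94.52483605  85.92168428] [-0.24817845 -0.21899514  1.49450067]
```

A light tap of 1 mm at most will confirm the key is back up, then I'll retreat.

Emit:
step_arm([
  [0,0,0.008],
  [0,0,0.016],
  [0,0,0.016],
  [0,0,0.016],
], turn=[0,0,0,0])

```text
time_s: 12.48
ee_pos: [508.5, 94.5, 81.6]
ee_rot: [180.0, 0.0, -5.4]
force: [-2.4, -0.3, 4.2]
gripper_width: 0.3
gripper_force: 1.8
```

Emit:
step_arm([
  [0,0,-0.1],
  [0,0,-0.3],
  [0,0,-0.5],
  [0,0,-0.7],
  [0,0.2,-0.85],
  [0,0.4,-0.9],
  [0,0.6,-0.9],
  [0,0.8,-0.9],
  [0,0.8,-0.9],
  [0,0.8,-0.9],
], turn=[0,0,0,0,0,0,0,0,0,0])

```text
time_s: 13.72
ee_pos: [486.3, -144.4, 351.2]
ee_rot: [-180.0, 0.0, -5.4]
force: [-0.2, -0.3, -0.4]
gripper_width: 0.5
gripper_force: 0.0
```

Run:
```python
from workcell import cams
import cv2
c=cams.grab_frame("side")["color"];t=cams.grab_frame("top")["color"]
cv2.imwrite("pics/end.png",cv2.vconcat([cv2.resize(c[150:290,180:380],None,fx=3,fy=2,interpolation=3)[:300],cv2.resize(t[150:290,180:380],None,fx=3,fy=2,interpolation=3)]))
```

```text
(no output)
```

View pics/end.png

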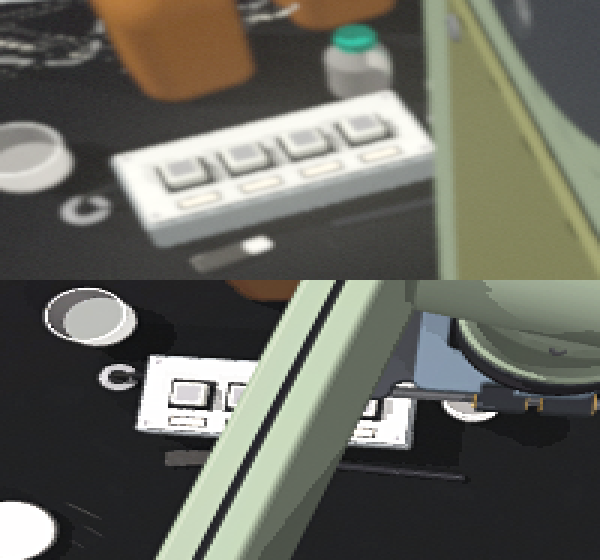

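The last tap met key 1 at 71 mm with 4.2 N, so it is back at full height. The pictures show all four keys standing, with the stick, pen and bottle undisturbed and the arm clear above.

```bash
python3 -c "
from workcell import env
print(env.job_done())"
```

```text
the job is handed in; nothing more can be done
None
```

The latched key was the leftmost one: after tapping all four from left to right, I pressed it to its stop and let go, a light re-tap met it back at full height, and the job is handed in at about 14 s.

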